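# Lock a fixture plate on the bench's bayonet post

## Task

Pick up the round fixture plate by the bar on its top, hang its slotted hub over the cross pin of the bayonet post, and turn it clockwise (seen from above) until the pin drops into the locking notches; then let go, so that the plate hangs locked on the post. Feel your way gently: the post is sprung, never press or twist the plate on it hard, and leave the other things where they are.

Things in the scene. Friction and masses are not known exactly. Their poses are not given: they have to be found in the camera images.
- plate_grip (a point): Loose fixture plate, about 0.45 kg, standing on its hub. Aluminium disc 110 mm across, 8 mm thick, with an upright steel grip bar on top, 56 long x 14 wide x 43 mm high. Point: on the hub's axis inside the bar, 79 mm above the hub's lower rim, 20 mm below the bar's top, 23 mm above the disc. x along the bar, y across it, z up. A half turn of the plate makes no difference.
- hub_rim (a point): Centre of the lower rim of the plate's hub, a steel tube 72 mm outside, 60 mm bore, 48 mm high, open below. Two equal J slots in its wall: mouths 11 mm wide in the rim under the two ends of the bar, 24 mm high; from there a cross slot (12 to 24 mm above the rim) lets the plate turn clockwise seen from above; 38 deg on, a notch as wide as the mouth rises to 33 mm. Its far wall stops the turn.
- bayonet_base: Bayonet post on a round flange 120 mm across, fixed to the bench; origin on the post's axis at bench level, z up. Post 56 mm across, bevelled top 77 mm up. Sprung: sinks from about 5 N, 0.8 N more per mm, hard stop after 12 mm. Height of plate_grip above this origin: 145 mm with the rim on top of the pin, 121 with the pin at the top of mouth or cross slot, 112 in the notches (less any sinking).
- pin_height (a point): Centre of the post's cross pin (on the post's axis, 62 mm above the bench). The pin is 8 mm thick, 80 mm tip to tip, level. This point's axes are those of the base: the pin lies only roughly along its x axis, up to 26 degrees (0.45 rad) either way, which is not measured and stays fixed through the job; feel or look for it.
- nut_2: Bystander: rusty hex nut 28 mm, on the bench; point at its underside.
- bolt_1: Bystander: hex bolt 58 mm long, lying on the bench; point at its underside.
- tin_of_nuts: Bystander: open tin with nuts, 70 mm across, 58 mm high; point at its underside.
- air_coupler: Bystander: air coupler 96 mm long, lying on the bench; point at its underside.

How it is judged:
By the outcome, as a careful person would: the job done as asked, in the order asked, and still so for the second after the job is handed in, with the robot touching nothing.
It also fails if it takes over 72 s, if anything falls off the work surface, if the arm or the gripper's body presses on something with over 40 N, if the wrist force passes 120 N, or if a joint passes its speed limit or range.

## Robot

A 7-joint arm with a two-finger parallel gripper is mounted at the origin on the work surface; the furniture and walls round the work are solid. World frame = base frame: x ahead of the robot, y to its left, z up, the work surface at z = 0. Lengths are in m, angles in rad, forces in N, time in s.
With the tool pointing down it reaches from about 0.425 to 0.875 m from the base axis. Payload 4.7 kg.
Tool frame: the origin (TCP) lies at the very end of the fingers, on their centre line; the grasp point (between the pads) lies 19 mm behind it; z points along the fingers, y is the line along which they close (so a half turn about z gives the same grasp; the last joint's range is limited). The gripper opens to 87 mm and grips with 3 to 60 N. Pads are 19 mm wide; open, the fingers measure 117 mm over their backs; the gripper's body (75 mm by 190 mm) begins 51 mm behind the grasp point.
Start: joints at [1.31, 0.321, -0.07, 1.45, 0.023, 1.371, -0.057], TCP at [0.176, -0.626, 0.223] pointing down, gripper open.
Joint ranges: [-2.86, 2.86], [-0.3, 2.09], [-1.38, 1.24], [0.06, 2.45], [-1.56, 4.7], [0.09, 2.05], [-2.69, 2.69]. Speed limits (rad/s): [2.57, 2.57, 3.14, 3.14, 3.14, 3.14, 3.14].

## Interface

Orientations are given as a rotation vector (axis times angle).
In Python, from bench import ctrl, vision gives the robot as it stands.
- The arm moves only by the tool jog_arm, never from a script. Its argument "increments" is a list of rows, each an object of numbers: "tx", "ty", "tz": the shift along the tool's x, y, z in mm; "wx", "wy", "wz": the turn, a rotation vector about the tool's x, y, z in rad; "gripper": the opening, from 0 (shut) to 1 (fully open). In form: [{"tx": .., "ty": .., "tz": .., "wx": .., "wy": .., "wz": .., "gripper": ..}, ...]. A call has exactly 5 rows; each row is the pose to reach, as a shift and turn from the pose commanded when the call began, along the tool's axes at that moment; what a row does not reach only later rows make up. A row lasts 1/12 s, in which the tool goes at most 41.7 mm and 7.16 degrees, less where a joint would pass 70% of its speed; a pose out of reach is approached as far as the arm can. A call with a gripper value outside its range is refused whole. The fingers move at their own pace and stop on an object; "grip_force" is the grip in N (left out, the last holds). Time passes only in rows, so rows that repeat a pose let the fingers close, or fill a call up. It gives the time, the measured TCP pose, the force, the opening and the grip force at its end, in the units of the state.
- ctrl.get_state(): the state, without advancing time (a new reading comes with each control period).
- vision.get_image(name): name is "side" or "top" or "wrist"; returns a dict with "color" (420x560x3 uint8, blue, green, red), "fx", "fy", "cx", "cy" (pixels), "extrinsics" (4x4, takes a point from world to camera coordinates). Camera axes: x right, y down, z forward; pixel columns grow to the right and rows downward; lengths in m; the calibration is good to about 2 mm. A picture is of the moment at which its call begins. There is no depth.
- ctrl.close_job(): hands the job in; it is judged then, once.
Trained networks look in the newest picture that a camera, given by its name, has taken for a name from the list of things; names that differ only in an ending like _2 or _b are one class to them, and where a whole thing is asked for, a point or a joint stands for the part that bears it (a point fixed in the world has none). Each returns a list of dicts, best first, with "conf" (0 to 1); they miss things now and then, are a little off and sometimes report something else, mostly with a low value. They report only what shows in the picture. A call takes as long as a camera call.
- vision.spot_in(camera, thing): "bbox" ([left, top, right, bottom] in pixels, round what is visible of it).
The state is a dict: "time": time; "joint_positions": joint angles; "qd": joint speeds; "joint_torque": joint torques, N m; "position": TCP position; "tool_rot": TCP orientation; "ft_force": force on the tool from outside, world axes, zero at the start; "torque": the same for the moment, N m; "grip_width": opening from 0.0 (shut) to 1.0 (fully open); "grip_force": force on a finger pad.
Only numpy, scipy, OpenCV 4.12 (cv2) and the standard library are available. Lean on these libraries where they do the work, as an engineer would, in place of code of your own. Each camera call takes 0.05 s, during which the arm holds its last target. There are 200 camera calls.

## Working session

There is one attempt and no reset: what is moved stays moved. The work goes in short steps, Python scripts to look and compute and a tool call to move; the robot and the scene stay as the last step left them, time stands still between calls to the robot, and variables do not carry over. Pictures are saved under pics/ and viewed, at most 10 in all, crops included, and the job is handed in when it is done.

Besides the shell and the picture viewer there is one more tool, called after "Emit:" by a JSON object that holds its "api" and its "payload", one argument or row to a line. jog_arm: Moves the arm, as the interface text tells. Its arguments: {"type":"object","properties":{"increments":{"type":"array"},"grip_force":{"type":"number"}},"required":["increments"]}

```bash
mkdir -p pics
cat > h.py <<'E'
import numpy as np, cv2
from bench import ctrl, vision
from scipy.spatial.transform import Rotation as R
def shot(n): return vision.get_image(n)
def ray(im,u,v):
    E=np.array(im["extrinsics"]);Rm=E[:3,:3];o=-Rm.T@E[:3,3]
    d=Rm.T@np.array([(u-im["cx"])/im["fx"],(v-im["cy"])/im["fy"],1.]);return o,d/np.linalg.norm(d)
def at_z(im,u,v,z):
    o,d=ray(im,u,v);return o+d*(z-o[2])/d[2]
def proj(im,p):
    E=np.array(im["extrinsics"]);c=E[:3,:3]@np.array(p)+E[:3,3];return c[0]/c[2]*im["fx"]+im["cx"],c[1]/c[2]*im["fy"]+im["cy"]
def tri(rs):
    A=np.zeros((3,3));b=np.zeros(3)
    for o,d in rs:
        M=np.eye(3)-np.outer(d,d);A+=M;b+=M@o
    return np.linalg.solve(A,b)
E
python3 - <<'E'
from h import *
s=ctrl.get_state();print(s["time"],s["position"],s["tool_rot"],s["grip_width"],s["ft_force"])
for n in("side","top"):
    im=shot(n);cv2.imwrite(f"pics/{n}1.png",im["color"]);o,_=ray(im,0,0);print(n,o)
    for t in("plate_grip","bayonet_base","pin_height","hub_rim","tin_of_nuts","air_coupler","bolt_1","nut_2"):
        print(t,[(np.round(d["bbox"]),round(d["conf"],2)) for d in vision.spot_in(n,t)][:2])
E
```

```text
0.0 [ 0.17618274 -0.62510243  0.22145926] [-3.11013266e+00 -4.30046100e-01  5.45483155e-04] 1.0007501812806712 [-0.51403847 -0.37347106 -0.97193829]
side [0.05332345 0.86308756 0.59920737]
plate_grip [(array([236., 248., 298., 312.]), 0.72), (array([350., 198., 374., 217.]), 0.51)]
bayonet_base [(array([277., 174., 328., 223.]), 0.59)]
pin_height [(array([275., 175., 329., 224.]), 0.7)]
hub_rim [(array([233., 250., 298., 311.]), 0.73)]
tin_of_nuts [(array([316., 222., 352., 265.]), 0.58)]
air_coupler [(array([349., 195., 376., 218.]), 0.63)]
bolt_1 [(array([206., 224., 234., 239.]), 0.65), (array([235., 251., 297., 312.]), 0.24)]
nut_2 [(array([235., 317., 250., 332.]), 0.75)]
top [0.40588866 0.20034348 0.93797057]
plate_grip [(array([195., 213., 250., 261.]), 0.82)]
bayonet_base [(array([322., 174., 375., 226.]), 0.69)]
pin_height [(array([320., 174., 376., 223.]), 0.74)]
hub_rim [(array([195., 209., 251., 259.]), 0.97)]
tin_of_nuts [(array([285., 244., 318., 274.]), 0.94)]
air_coupler [(array([361., 242., 404., 258.]), 0.75)]
bolt_1 [(array([258., 143., 278., 166.]), 0.57)]
nut_2 [(array([176., 233., 191., 242.]), 0.53)]
```

Run:
```python
from h import *
a=cv2.imread("pics/side1.png");b=cv2.imread("pics/top1.png")
a=cv2.resize(a[165:340,200:385],None,fx=3.2,fy=3.2,interpolation=2);b=cv2.resize(b[135:285,165:415],None,fx=3.2,fy=3.2,interpolation=2)
cv2.imwrite("pics/c_side.png",a);cv2.imwrite("pics/c_top.png",b)
S=vision.get_image("side");T=vision.get_image("top")
for n,su,tu in(("plate",(267,280),(222.5,236)),("post",(302.5,199),(348.5,200)),("tin",(334,243),(301,259)),("coup",(362,206),(382,250))):
    print(n,tri([ray(S,*su),ray(T,*tu)]).round(3), at_z(T,*tu,0.05).round(3))
```

```text
plate [0.399 0.332 0.038] [0.398 0.33  0.05 ]
post [0.476 0.06  0.039] [0.474 0.061 0.05 ]
tin [0.349 0.163 0.03 ] [0.349 0.163 0.05 ]
coup [ 0.365 -0.017  0.014] [ 0.368 -0.008  0.05 ]
```

View pics/c_side.png

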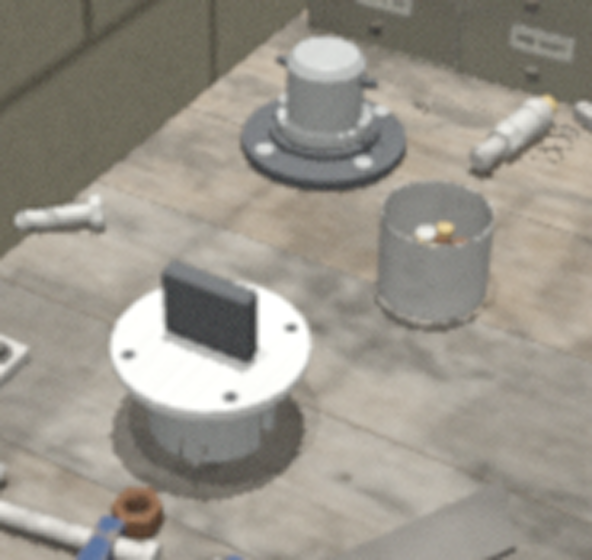

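View pics/c_top.png

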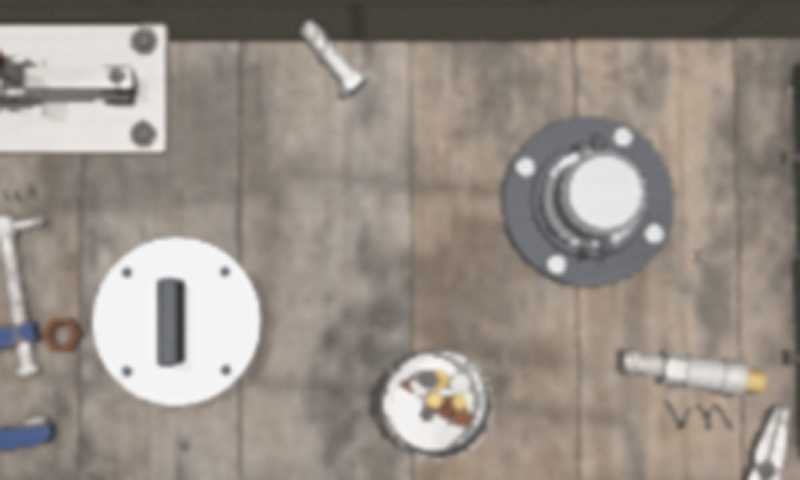

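The side crop shows the plate standing free with its bar roughly along world x, the nut beside it and the tin between it and the post. The pin ends are at crop (283,62) and (368,84). In the top crop the bar is at (171,322) and the post cap at (600,192). Next I'll swing round to look at the post from above with the wrist camera, then go on to the plate.

```bash
cat >> h.py <<'E'
def yaw(s):
    x=R.from_rotvec(s["tool_rot"]).as_matrix()[:,0];return np.arctan2(x[1],x[0])
def down(y): return R.from_euler("z",y)*R.from_rotvec([np.pi,0,0])
def plan(p0,R0,pts,grip=1):
    """pts: list of (xyz,yaw) per row; prints calls of 5 rows"""
    for k in range(0,len(pts),5):
        out=[]
        for p,y in pts[k:k+5]:
            t=R0.inv().apply(np.array(p)-p0)*1000;w=(R0.inv()*down(y)).as_rotvec()
            out.append([*t.round(0).astype(int).tolist(),*w.round(2).tolist()])
        print(out)
        t,w=out[-1][:3],out[-1][3:]
        p0=p0+R0.apply(np.array(t)/1000);R0=R0*R.from_rotvec(w)
    print("end",p0.round(3),R0.as_rotvec().round(3))
E
python3 - <<'E'
from h import *
s=ctrl.get_state();p=s["position"];y0=yaw(s);print(y0)
a0=np.arctan2(p[1],p[0]);r0=np.hypot(p[0],p[1]);a1=np.arctan2(.061,.474);r1=.478
pts=[]
for i in range(1,26):
    f=i/25;a=a0+f*(a1-a0);r=r0+f*(r1-r0)
    pts.append(([r*np.cos(a),r*np.sin(a),p[2]+.06*f],y0+f*(np.pi-y0)))
plan(np.array(p),R.from_rotvec(s["tool_rot"]),pts)
E
```

```text
0.2748477731547282
[[37, -8, -2, 0.0, 0.0, -0.11], [72, -18, -5, 0.0, 0.0, -0.23], [107, -30, -7, 0.0, 0.0, -0.34], [141, -44, -10, 0.0, 0.0, -0.46], [173, -59, -12, 0.0, 0.0, -0.57]]
[[36, 2, -2, 0.0, 0.0, -0.12], [71, 2, -5, 0.0, 0.0, -0.23], [105, 0, -7, 0.0, 0.0, -0.35], [140, -4, -10, 0.0, 0.0, -0.46], [173, -10, -12, 0.0, 0.0, -0.58]]
[[32, 12, -2, -0.0, 0.0, -0.11], [63, 21, -5, -0.0, 0.0, -0.23], [95, 28, -7, -0.0, 0.0, -0.34], [127, 34, -10, -0.0, 0.0, -0.46], [159, 37, -12, -0.0, 0.0, -0.57]]
[[26, 19, -2, -0.0, 0.0, -0.11], [52, 35, -5, -0.0, 0.0, -0.23], [80, 50, -7, -0.0, 0.0, -0.34], [107, 63, -10, -0.0, 0.0, -0.46], [135, 74, -12, -0.0, 0.0, -0.57]]
[[19, 24, -2, -0.0, 0.0, -0.12], [39, 45, -5, -0.0, 0.0, -0.23], [60, 66, -7, -0.0, 0.0, -0.35], [81, 84, -10, -0.0, 0.0, -0.46], [104, 101, -12, -0.0, 0.0, -0.58]]
end [0.474 0.061 0.283] [ 0.005 -3.142  0.   ]
```

Emit:
{"api": "jog_arm", "payload": {
  "increments": [
    {"tx": 37,"ty": -8,"tz": -2,"wz": -0.11,"gripper": 1},
    {"tx": 72,"ty": -18,"tz": -5,"wz": -0.23,"gripper": 1},
    {"tx": 107,"ty": -30,"tz": -7,"wz": -0.34,"gripper": 1},
    {"tx": 141,"ty": -44,"tz": -10,"wz": -0.46,"gripper": 1},
    {"tx": 173,"ty": -59,"tz": -12,"wz": -0.57,"gripper": 1}
  ]
}}

```text
validation failed for argument at $.in...
```

Emit:
{"api": "jog_arm", "payload": {
  "increments": [
    {"tx": 36,"ty": 2,"tz": -2,"wz": -0.12,"gripper": 1},
    {"tx": 71,"ty": 2,"tz": -5,"wz": -0.23,"gripper": 1},
    {"tx": 105,"ty": 0,"tz": -7,"wz": -0.35,"gripper": 1},
    {"tx": 140,"ty": -4,"tz": -10,"wz": -0.46,"gripper": 1},
    {"tx": 173,"ty": -10,"tz": -12,"wz": -0.58,"gripper": 1}
  ]
}}

```text
validation failed for argument at $.in...
```

Emit:
{"api": "jog_arm", "payload": {
  "increments": [
    {"tx": 32,"ty": 12,"tz": -2,"wz": -0.11,"gripper": 1},
    {"tx": 63,"ty": 21,"tz": -5,"wz": -0.23,"gripper": 1},
    {"tx": 95,"ty": 28,"tz": -7,"wz": -0.34,"gripper": 1},
    {"tx": 127,"ty": 34,"tz": -10,"wz": -0.46,"gripper": 1},
    {"tx": 159,"ty": 37,"tz": -12,"wz": -0.57,"gripper": 1}
  ]
}}

```text
validation failed for argument at $.in...
```

Emit:
{"api": "jog_arm", "payload": {
  "increments": [
    {"tx": 26,"ty": 19,"tz": -2,"wz": -0.11,"gripper": 1},
    {"tx": 52,"ty": 35,"tz": -5,"wz": -0.23,"gripper": 1},
    {"tx": 80,"ty": 50,"tz": -7,"wz": -0.34,"gripper": 1},
    {"tx": 107,"ty": 63,"tz": -10,"wz": -0.46,"gripper": 1},
    {"tx": 135,"ty": 74,"tz": -12,"wz": -0.57,"gripper": 1}
  ]
}}

```text
validation failed for argument at $.in...
```

Emit:
{"api": "jog_arm", "payload": {
  "increments": [
    {"tx": 19,"ty": 24,"tz": -2,"wz": -0.12,"gripper": 1},
    {"tx": 39,"ty": 45,"tz": -5,"wz": -0.23,"gripper": 1},
    {"tx": 60,"ty": 66,"tz": -7,"wz": -0.35,"gripper": 1},
    {"tx": 81,"ty": 84,"tz": -10,"wz": -0.46,"gripper": 1},
    {"tx": 104,"ty": 101,"tz": -12,"wz": -0.58,"gripper": 1}
  ]
}}

```text
validation failed for argument at $.in...
```

Run:
```python
from h import *
s=ctrl.get_state();print(s["time"],s["position"],yaw(s),s["ft_force"],np.round(s["joint_positions"],2))
im=shot("wrist");cv2.imwrite("pics/w1.png",im["color"]);print(ray(im,280,210),im["fx"],np.round(im["extrinsics"],3))
for t in("pin_height","bayonet_base","plate_grip"):
    print(t,[(np.round(d["bbox"]),round(d["conf"],2)) for d in vision.spot_in("wrist",t)][:2])
print(proj(im,(.475,.06,.077)))
```

```text
1.0 [ 0.17637495 -0.62564433  0.222581  ] 0.2748477731547282 [-0.07714998  0.04565789 -1.05217672] [ 1.31  0.32 -0.07  1.45  0.02  1.37 -0.06]
(array([ 0.2587862 , -0.60166211,  0.3852471 ]), array([-0.30600716, -0.08453356, -0.94826879])) 352.5138529243237 [[ 0.273 -0.962  0.001 -0.65 ]
 [-0.916 -0.259  0.307 -0.037]
 [-0.295 -0.084 -0.952  0.392]
 [ 0.     0.     0.     1.   ]]
pin_height []
bayonet_base []
plate_grip []
(np.float64(-891.4395686410879), np.float64(-735.9828680404185))
```

View pics/w1.png

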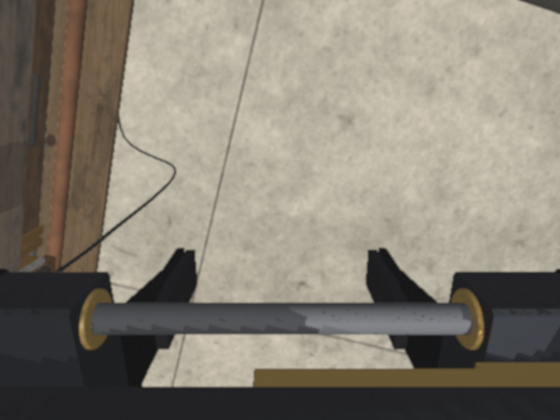

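The moves were refused because every field is required. The wrist picture only shows the floor, with the fingers at about (190,260) and (375,260). I'll resend with complete rows.

Emit:
{"api": "jog_arm", "payload": {
  "increments": [
    {"tx": 37,"ty": -8,"tz": -2,"wx": 0,"wy": 0,"wz": -0.11,"gripper": 1},
    {"tx": 72,"ty": -18,"tz": -5,"wx": 0,"wy": 0,"wz": -0.23,"gripper": 1},
    {"tx": 107,"ty": -30,"tz": -7,"wx": 0,"wy": 0,"wz": -0.34,"gripper": 1},
    {"tx": 141,"ty": -44,"tz": -10,"wx": 0,"wy": 0,"wz": -0.46,"gripper": 1},
    {"tx": 173,"ty": -59,"tz": -12,"wx": 0,"wy": 0,"wz": -0.57,"gripper": 1}
  ]
}}

```text
time: 1.62
position: [0.3287, -0.5207, 0.2349]
tool_rot: [2.861, 1.297, 0.001]
ft_force: [0.3, -0.5, -0.4]
grip_width: 1.0
grip_force: 0.0
```

Emit:
{"api": "jog_arm", "payload": {
  "increments": [
    {"tx": 36,"ty": 2,"tz": -2,"wx": 0,"wy": 0,"wz": -0.12,"gripper": 1},
    {"tx": 71,"ty": 2,"tz": -5,"wx": 0,"wy": 0,"wz": -0.23,"gripper": 1},
    {"tx": 105,"ty": 0,"tz": -7,"wx": 0,"wy": 0,"wz": -0.35,"gripper": 1},
    {"tx": 140,"ty": -4,"tz": -10,"wx": 0,"wy": 0,"wz": -0.46,"gripper": 1},
    {"tx": 173,"ty": -10,"tz": -12,"wx": 0,"wy": 0,"wz": -0.58,"gripper": 1}
  ]
}}

```text
time: 2.03
position: [0.4356, -0.3842, 0.2469]
tool_rot: [2.371, 2.06, 0.0]
ft_force: [0.3, -0.4, 0.8]
grip_width: 1.0
grip_force: 0.0
```

Emit:
{"api": "jog_arm", "payload": {
  "increments": [
    {"tx": 32,"ty": 12,"tz": -2,"wx": 0,"wy": 0,"wz": -0.11,"gripper": 1},
    {"tx": 63,"ty": 21,"tz": -5,"wx": 0,"wy": 0,"wz": -0.23,"gripper": 1},
    {"tx": 95,"ty": 28,"tz": -7,"wx": 0,"wy": 0,"wz": -0.34,"gripper": 1},
    {"tx": 127,"ty": 34,"tz": -10,"wx": 0,"wy": 0,"wz": -0.46,"gripper": 1},
    {"tx": 159,"ty": 37,"tz": -12,"wx": 0,"wy": 0,"wz": -0.57,"gripper": 1}
  ]
}}

```text
time: 2.45
position: [0.4947, -0.2323, 0.2589]
tool_rot: [1.696, 2.644, 0.0]
ft_force: [0.5, 0.5, -0.2]
grip_width: 1.0
grip_force: 0.0
```

Emit:
{"api": "jog_arm", "payload": {
  "increments": [
    {"tx": 26,"ty": 19,"tz": -2,"wx": 0,"wy": 0,"wz": -0.11,"gripper": 1},
    {"tx": 52,"ty": 35,"tz": -5,"wx": 0,"wy": 0,"wz": -0.23,"gripper": 1},
    {"tx": 80,"ty": 50,"tz": -7,"wx": 0,"wy": 0,"wz": -0.34,"gripper": 1},
    {"tx": 107,"ty": 63,"tz": -10,"wx": 0,"wy": 0,"wz": -0.46,"gripper": 1},
    {"tx": 135,"ty": 74,"tz": -12,"wx": 0,"wy": 0,"wz": -0.57,"gripper": 1}
  ]
}}

```text
time: 2.87
position: [0.5061, -0.0788, 0.2709]
tool_rot: [0.884, 3.014, -0.0]
ft_force: [0.2, -0.7, -0.1]
grip_width: 1.002
grip_force: 0.0
```

Emit:
{"api": "jog_arm", "payload": {
  "increments": [
    {"tx": 19,"ty": 24,"tz": -2,"wx": 0,"wy": 0,"wz": -0.12,"gripper": 1},
    {"tx": 39,"ty": 45,"tz": -5,"wx": 0,"wy": 0,"wz": -0.23,"gripper": 1},
    {"tx": 60,"ty": 66,"tz": -7,"wx": 0,"wy": 0,"wz": -0.35,"gripper": 1},
    {"tx": 81,"ty": 84,"tz": -10,"wx": 0,"wy": 0,"wz": -0.46,"gripper": 1},
    {"tx": 104,"ty": 101,"tz": -12,"wx": 0,"wy": 0,"wz": -0.58,"gripper": 1}
  ]
}}

```text
time: 3.28
position: [0.4735, 0.0624, 0.2829]
tool_rot: [-0.014, 3.141, -0.0]
ft_force: [-0.2, -0.4, 0.4]
grip_width: 0.999
grip_force: 0.0
```

Run:
```python
from h import *
s=ctrl.get_state();print(s["time"],s["position"],yaw(s),s["ft_force"],np.round(s["joint_positions"],2))
im=shot("wrist");cv2.imwrite("pics/w2.png",im["color"]);np.save("pics/w2.npy",im,allow_pickle=True);print(ray(im,280,210)[0])
for t in("pin_height","bayonet_base","plate_grip"):
    print(t,[(np.round(d["bbox"]),round(d["conf"],2)) for d in vision.spot_in("wrist",t)][:2])
print(proj(im,(.475,.06,.077)))
```

```text
3.2833 [0.47350788 0.06238355 0.2828862 ] -3.1324720639977532 [-0.15140245 -0.41966415  0.44300316] [ 0.68 -0.06 -0.82  1.74 -0.05  1.44  1.45]
[0.38916817 0.06256739 0.44547318]
pin_height [(array([232., 120., 321., 218.]), 0.7)]
bayonet_base [(array([229., 124., 322., 218.]), 0.84)]
plate_grip [(array([474.,  51., 559., 158.]), 0.84)]
(np.float64(278.0801797541459), np.float64(176.365389057235))
```

View pics/w2.png

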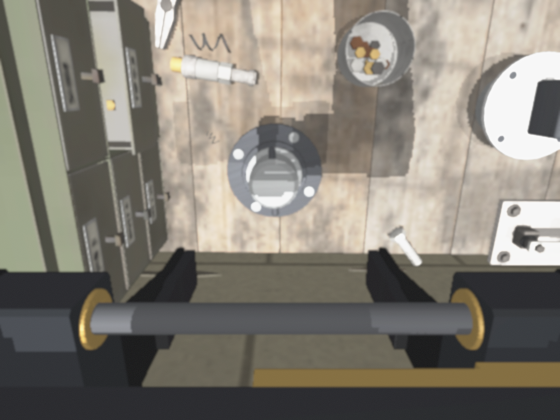

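The wrist view shows the post at (275,172), with pin ends near (273,150) and (275,211). The tin is at (375,48) and the plate is at the right edge, with its bar at (545,110). I'll enlarge the post.

Run:
```python
from h import *
a=cv2.imread("pics/w2.png")[115:225,220:330];cv2.imwrite("pics/w2c.png",cv2.resize(a,None,fx=5.4,fy=5.4,interpolation=2))
```

```text
(no output)
```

View pics/w2c.png

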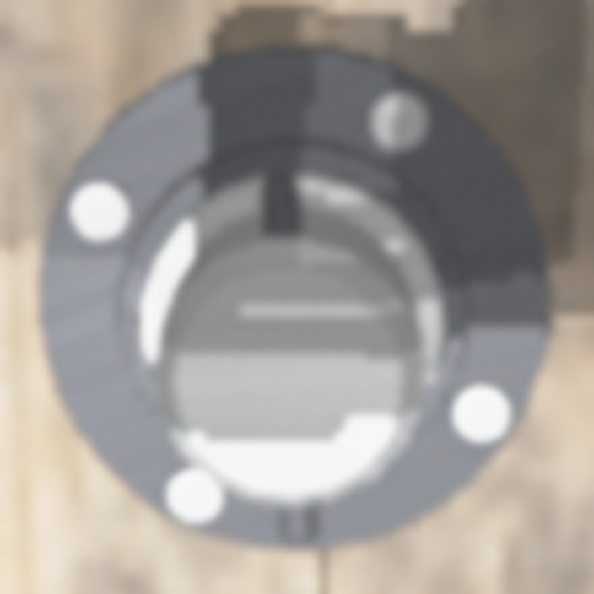

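Run:
```python
from h import *
im=np.load("pics/w2.npy",allow_pickle=True).item()
f=lambda u,v,z:at_z(im,220+(u+.5)/5.4-.5,115+(v+.5)/5.4-.5,z)
a=f(282,180,.064);b=f(299,543,.064)
print(a,b,(a+b)/2,np.linalg.norm(a-b),np.arctan2(*(a-b)[1::-1]))
print("flange",f(297,298,.008),"bolts",f(293.7,310.5,.012),"top",f(292,368,.077))
# fine side/top measures
T=shot("top");print("flange top cam",at_z(T,165+587/3.2,135+202/3.2,.008),at_z(T,165+601/3.2,135+192/3.2,.077))
# plate disc in top cam
B=T["color"];m=(B.min(2)>185).astype(np.uint8);n,l,st,c=cv2.connectedComponentsWithStats(m)
for i in range(1,n):
    if st[i,4]>800: print(st[i])
# bar: dark inside disc bbox
sub=B[205:265,190:255].max(2)<110;n,l,st,c=cv2.connectedComponentsWithStats(sub.astype(np.uint8))
for i in range(1,n):
    if st[i,4]>60:
        q=np.argwhere(l==i)[:,::-1].astype(np.float32)+[190,205];rr=cv2.minAreaRect(q.astype(np.float32));print(st[i],c[i]+[190,205],rr)
        bx=cv2.boxPoints(rr);w=np.array([at_z(T,*k,.099) for k in bx]);print(w)
print("plate disc",at_z(T,222.5-.5+.5,236,.056))
```

```text
[0.44668413 0.05288972 0.064     ] [0.52357561 0.0567035  0.064     ] [0.48512987 0.05479661 0.064     ] 0.07698600247459071 -3.0920337533231854
flange [0.48261307 0.05504804 0.008     ] bolts [0.48471801 0.05436584 0.012     ] top [0.48206742 0.05530999 0.077     ]
flange top cam [0.48134893 0.05499803 0.008     ] [0.48218909 0.05667689 0.077     ]
[ 145  143   72   40 1994]
[ 194  209   52   53 1945]
plate disc [0.39829295 0.32882284 0.056     ]
```

Emit:
{"api": "jog_arm", "payload": {
  "increments": [
    {"tx": 10,"ty": 33,"tz": 0,"wx": 0,"wy": 0,"wz": 0,"gripper": 1},
    {"tx": 20,"ty": 67,"tz": 5,"wx": 0,"wy": 0,"wz": 0,"gripper": 1},
    {"tx": 30,"ty": 100,"tz": 10,"wx": 0,"wy": 0,"wz": 0,"gripper": 1},
    {"tx": 40,"ty": 134,"tz": 15,"wx": 0,"wy": 0,"wz": 0,"gripper": 1},
    {"tx": 50,"ty": 168,"tz": 20,"wx": 0,"wy": 0,"wz": 0,"gripper": 1}
  ]
}}

```text
time: 3.95
position: [0.4237, 0.2284, 0.2623]
tool_rot: [0.002, 3.141, -0.001]
ft_force: [0.6, 0.7, 0.1]
grip_width: 1.0
grip_force: 0.0
```

Emit:
{"api": "jog_arm", "payload": {
  "increments": [
    {"tx": 9,"ty": 33,"tz": 10,"wx": 0,"wy": 0,"wz": 0,"gripper": 1},
    {"tx": 17,"ty": 67,"tz": 20,"wx": 0,"wy": 0,"wz": 0,"gripper": 1},
    {"tx": 26,"ty": 100,"tz": 30,"wx": 0,"wy": 0,"wz": 0,"gripper": 1},
    {"tx": 26,"ty": 100,"tz": 40,"wx": 0,"wy": 0,"wz": 0,"gripper": 1},
    {"tx": 26,"ty": 100,"tz": 40,"wx": 0,"wy": 0,"wz": 0,"gripper": 1}
  ]
}}

```text
time: 4.37
position: [0.3957, 0.3287, 0.2203]
tool_rot: [0.008, -3.137, 0.0]
ft_force: [-0.3, -0.8, 0.3]
grip_width: 0.999
grip_force: 0.0
```

Run:
```python
from h import *
s=ctrl.get_state();print(s["time"],s["position"],yaw(s),np.round(s["joint_positions"],2))
im=shot("wrist");cv2.imwrite("pics/w3.png",im["color"]);np.save("pics/w3.npy",im,allow_pickle=True)
print([(np.round(d["bbox"]),round(d["conf"],2)) for d in vision.spot_in("wrist","plate_grip")][:2],proj(im,(.398,.329,.099)))
```

```text
4.3667 [0.39571396 0.32873193 0.22031684] -3.1362032111274365 [ 0.35  0.15 -1.17  1.75  0.14  1.34  0.72]
[(array([228., 138., 344., 244.]), 0.85)] (np.float64(280.36007440334544), np.float64(200.96514876806566))
```

View pics/w3.png

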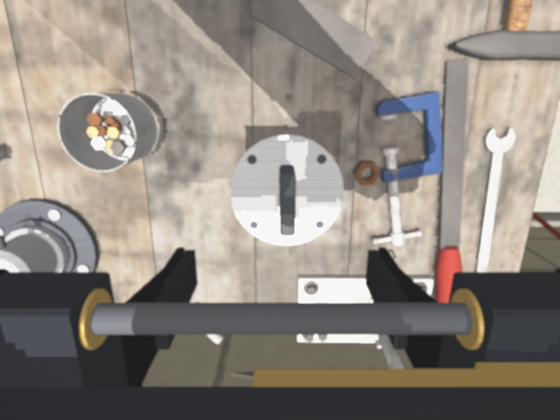

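The plate's disc is centred at about (287,190) and the bar runs from about (288,168) to (288,233). The nut is at (366,172), just off the disc.

Run:
```python
from h import *
im=np.load("pics/w3.npy",allow_pickle=True).item();B=im["color"]
sub=(B[150:245,260:320].max(2)<85).astype(np.uint8);n,l,st,c=cv2.connectedComponentsWithStats(sub)
for i in range(1,n):
    if st[i,4]>100:
        q=(np.argwhere(l==i)[:,::-1]+[260,150]).astype(np.float32);rr=cv2.minAreaRect(q);print(st[i],rr)
        print(np.array([at_z(im,*k,.099) for k in cv2.boxPoints(rr)]).round(4))
print("disc",at_z(im,287,190.5,.056),"edges",at_z(im,231,190,.056),at_z(im,343,190,.056),at_z(im,287,135.5,.056),at_z(im,287,246,.056))
h=[(252,159),(321,159),(320,224),(254,225)];w=np.array([at_z(im,*k,.056) for k in h]);print("holes",w.round(4),w.mean(0))
a=w[0]-w[3];b=w[1]-w[2];print(np.arctan2(a[1],a[0]),np.arctan2(b[1],b[0]))
print("bar top y ends",at_z(im,288,170,.099),at_z(im,288.5,233,.099))
T=shot("top");
for p in [(171,280),(171,365)]: print(at_z(T,165+p[0]/3.2,135+p[1]/3.2,.099))
S=shot("side")  # height of bar top: triangulate the near top corner with side cam
c=[(165,265),(190,262),(257,290),(232,297)]
for k in [(171,263),(256,291)]: print("side",at_z(S,200+k[0]/3.2,165+k[1]/3.2,.099))
```

```text
[ 21  16  13  48 420] ((287.0, 189.5), (47.0, 12.0), 90.0)
[[0.3682 0.3293 0.099 ]
 [0.3681 0.3391 0.099 ]
 [0.4086 0.3398 0.099 ]
 [0.4087 0.3296 0.099 ]]
disc [0.40042132 0.33527886 0.056     ] edges [0.40031224 0.28148242 0.056     ] [0.39953683 0.38904745 0.056     ] [0.34829032 0.33464863 0.056     ] [0.45845538 0.33598045 0.056     ]
holes [[0.3702 0.3022 0.056 ]
 [0.3697 0.3667 0.056 ]
 [0.4345 0.3684 0.056 ]
 [0.436  0.303  0.056 ]] [0.40261801 0.33506135 0.056     ]
-3.1294343710135 -3.115613564717317
bar top y ends [0.37144543 0.33509316 0.099     ] [0.42696822 0.33624576 0.099     ]
[0.4257731  0.33090795 0.099     ]
[0.37258406 0.33055846 0.099     ]
side [0.42780369 0.33102154 0.099     ]
side [0.37578115 0.32779114 0.099     ]
```

Emit:
{"api": "jog_arm", "payload": {
  "increments": [
    {"tx": -4,"ty": 4,"tz": 35,"wx": 0,"wy": 0,"wz": -0.015,"gripper": 1},
    {"tx": -4,"ty": 4,"tz": 70,"wx": 0,"wy": 0,"wz": -0.015,"gripper": 1},
    {"tx": -4,"ty": 4,"tz": 100,"wx": 0,"wy": 0,"wz": -0.015,"gripper": 0.8},
    {"tx": -4,"ty": 4,"tz": 130,"wx": 0,"wy": 0,"wz": -0.015,"gripper": 0.6},
    {"tx": -4,"ty": 4,"tz": 157,"wx": 0,"wy": 0,"wz": -0.015,"gripper": 0.6}
  ],
  "grip_force": 30
}}

```text
time: 4.98
position: [0.4025, 0.3306, 0.0643]
tool_rot: [-0.022, 3.14, -0.002]
ft_force: [0.2, -0.2, -0.1]
grip_width: 0.855
grip_force: 0.0
```

Emit:
{"api": "jog_arm", "payload": {
  "increments": [
    {"tx": 0,"ty": 0,"tz": 0,"wx": 0,"wy": 0,"wz": 0,"gripper": 0.5},
    {"tx": 0,"ty": 0,"tz": 0,"wx": 0,"wy": 0,"wz": 0,"gripper": 0.3},
    {"tx": 0,"ty": 0,"tz": 0,"wx": 0,"wy": 0,"wz": 0,"gripper": 0.2},
    {"tx": 0,"ty": 0,"tz": 0,"wx": 0,"wy": 0,"wz": 0,"gripper": 0.05},
    {"tx": 0,"ty": 0,"tz": 0,"wx": 0,"wy": 0,"wz": 0,"gripper": 0}
  ]
}}

```text
time: 5.4
position: [0.4023, 0.3333, 0.0675]
tool_rot: [-0.027, 3.138, 0.002]
ft_force: [-0.7, 0.1, 0.4]
grip_width: 0.484
grip_force: 0.0
```

Emit:
{"api": "jog_arm", "payload": {
  "increments": [
    {"tx": 0,"ty": 0,"tz": 0,"wx": 0,"wy": 0,"wz": 0,"gripper": 0},
    {"tx": 0,"ty": 0,"tz": 0,"wx": 0,"wy": 0,"wz": 0,"gripper": 0},
    {"tx": 0,"ty": 0,"tz": 0,"wx": 0,"wy": 0,"wz": 0,"gripper": 0},
    {"tx": 0,"ty": 0,"tz": 0,"wx": 0,"wy": 0,"wz": 0,"gripper": 0},
    {"tx": 0,"ty": 0,"tz": 0,"wx": 0,"wy": 0,"wz": 0,"gripper": 0}
  ]
}}

```text
time: 5.82
position: [0.4009, 0.3332, 0.0656]
tool_rot: [-0.029, 3.141, 0.001]
ft_force: [-0.2, 1.2, 0.5]
grip_width: 0.159
grip_force: 30.0
```

Emit:
{"api": "jog_arm", "payload": {
  "increments": [
    {"tx": 0,"ty": 0,"tz": -10,"wx": 0,"wy": 0,"wz": 0,"gripper": 0},
    {"tx": 0,"ty": 0,"tz": -30,"wx": 0,"wy": 0,"wz": 0,"gripper": 0},
    {"tx": 0,"ty": 0,"tz": -60,"wx": 0,"wy": 0,"wz": 0,"gripper": 0},
    {"tx": 0,"ty": 0,"tz": -85,"wx": 0,"wy": 0,"wz": 0,"gripper": 0},
    {"tx": 0,"ty": 0,"tz": -100,"wx": 0,"wy": 0,"wz": 0,"gripper": 0}
  ]
}}

```text
time: 6.23
position: [0.4009, 0.3333, 0.168]
tool_rot: [-0.03, 3.14, 0.001]
ft_force: [0.3, 0.2, -4.0]
grip_width: 0.156
grip_force: 30.0
```

Emit:
{"api": "jog_arm", "payload": {
  "increments": [
    {"tx": -5,"ty": -18,"tz": 0,"wx": 0,"wy": 0,"wz": 0,"gripper": 0},
    {"tx": -13,"ty": -48,"tz": 0,"wx": 0,"wy": 0,"wz": 0,"gripper": 0},
    {"tx": -22,"ty": -80,"tz": 0,"wx": 0,"wy": 0,"wz": 0,"gripper": 0},
    {"tx": -31,"ty": -115,"tz": 0,"wx": 0,"wy": 0,"wz": 0,"gripper": 0},
    {"tx": -40,"ty": -150,"tz": 0,"wx": 0,"wy": 0,"wz": 0,"gripper": 0}
  ]
}}

```text
time: 6.65
position: [0.4428, 0.1819, 0.1654]
tool_rot: [0.031, -3.14, 0.002]
ft_force: [0.4, 0.0, -4.4]
grip_width: 0.159
grip_force: 30.0
```

Emit:
{"api": "jog_arm", "payload": {
  "increments": [
    {"tx": -9,"ty": -33,"tz": 0,"wx": 0,"wy": 0,"wz": -0.01,"gripper": 0},
    {"tx": -17,"ty": -65,"tz": 0,"wx": 0,"wy": 0,"wz": -0.02,"gripper": 0},
    {"tx": -25,"ty": -95,"tz": 0,"wx": 0,"wy": 0,"wz": -0.03,"gripper": 0},
    {"tx": -31,"ty": -117,"tz": 0,"wx": 0,"wy": 0,"wz": -0.03,"gripper": 0},
    {"tx": -36,"ty": -129,"tz": 0,"wx": 0,"wy": 0,"wz": -0.03,"gripper": 0}
  ]
}}

```text
time: 7.07
position: [0.4816, 0.0511, 0.1652]
tool_rot: [0.069, -3.139, 0.003]
ft_force: [-0.0, -0.1, -4.0]
grip_width: 0.158
grip_force: 30.0
```

Run:
```python
from h import *
P=[]
s=ctrl.get_state();print(s["time"],s["position"],yaw(s),s["ft_force"],s["torque"],np.round(s["joint_positions"],2))
for n in("side","top"):
    im=shot(n);np.save(f"pics/{n}4.npy",im,allow_pickle=True)
    c=proj(im,(.482,.055,.1));u,v=int(c[0])-50,int(c[1])-60;print(n,u,v)
    P.append(cv2.resize(im["color"][v:v+110,u:u+100],None,fx=4,fy=4,interpolation=2))
P=[p for p in P];cv2.imwrite("pics/c4.png",np.hstack(P))
```

```text
7.0667 [0.48161659 0.05113131 0.16518638] -3.0976829147615885 [-0.02416695 -0.06928551 -3.99634691] [ 0.10132004 -0.12986892  0.00384814] [ 0.81  0.07 -0.99  1.9   0.06  1.21  1.41]
side 252 113
top 305 134
```

View pics/c4.png

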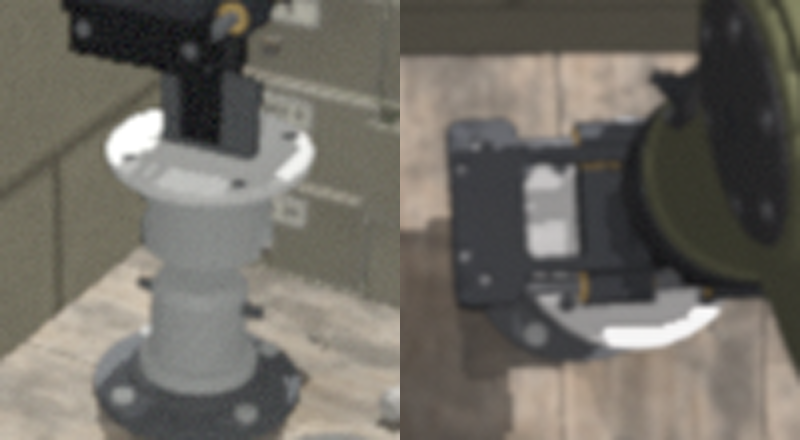

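The hub hangs just above the post. In the left crop the hub spans columns 145 to 270 and the post 160 to 248, with pin ends at (147,284) and (255,311). I'll check the alignment numerically.

Run:
```python
from h import *
im=np.load("pics/side4.npy",allow_pickle=True).item()
for x,y in((.482,.055),(.482,.051)):
  for z in(.008,.05,.077,.125,.15): u,v=proj(im,(x,y,z));print(x,y,z,(np.array([u-252,v-113])*4).round(1))
g=cv2.cvtColor(im["color"],cv2.COLOR_BGR2GRAY)
for r in(165,170,175,184,188,192,196,200): print(r,(r-113)*4,g[r,280:328].tolist())
# pin ends in side view at 62
def at_line(u,v): return at_z(im,252+u/4,113+v/4,.062)
a,b=at_line(147,284),at_line(255,311);print(a,b,(a+b)/2,np.linalg.norm(a-b),np.arctan2(*(b-a)[1::-1]))
P=[ctrl.get_state()["position"]];print(P)
```

```text
0.482 0.055 0.008 [198.1 382.2]
0.482 0.055 0.05 [199.9 320.1]
0.482 0.055 0.077 [201.2 278.7]
0.482 0.055 0.125 [203.5 202.2]
0.482 0.055 0.15 [204.7 160.8]
0.482 0.051 0.008 [201.4 379. ]
0.482 0.051 0.05 [203.3 317. ]
0.482 0.051 0.077 [204.6 275.6]
0.482 0.051 0.125 [207.  199.3]
0.482 0.051 0.15 [208.3 158. ]
165 208 [109, 108, 110, 110, 110, 114, 114, 110, 110, 116, 124, 123, 125, 128, 129, 130, 133, 132, 133, 134, 136, 134, 134, 141, 141, 140, 136, 138, 136, 138, 134, 137, 133, 131, 131, 126, 124, 125, 123, 126, 134, 152, 148, 128, 124, 128, 141, 146]
170 228 [111, 111, 111, 110, 109, 109, 108, 103, 110, 118, 124, 126, 126, 129, 128, 131, 130, 133, 134, 135, 134, 136, 137, 136, 134, 136, 136, 135, 134, 137, 131, 133, 135, 132, 131, 127, 129, 130, 133, 127, 111, 101, 108, 106, 108, 109, 112, 112]
175 248 [110, 111, 109, 109, 113, 129, 145, 149, 141, 131, 127, 124, 127, 127, 132, 133, 131, 131, 136, 133, 135, 133, 136, 139, 135, 139, 134, 137, 138, 135, 136, 135, 134, 132, 130, 131, 127, 110, 100, 107, 109, 102, 102, 103, 102, 105, 103, 103]
184 284 [190, 191, 193, 195, 198, 187
[... 694 characters left out ...]
52, 148, 149]
196 332 [186, 187, 185, 178, 167, 155, 153, 172, 180, 150, 125, 122, 125, 130, 130, 135, 135, 137, 138, 137, 137, 139, 141, 141, 138, 138, 135, 136, 135, 133, 129, 127, 120, 124, 133, 147, 162, 171, 175, 179, 175, 172, 169, 166, 165, 163, 161, 160]
200 348 [138, 137, 136, 132, 131, 115, 113, 124, 129, 121, 120, 121, 127, 131, 131, 132, 133, 136, 138, 137, 137, 138, 139, 137, 137, 139, 139, 137, 130, 130, 130, 126, 122, 126, 125, 121, 111, 115, 126, 127, 125, 120, 126, 147, 164, 170, 171, 175]
[0.51792313 0.05316123 0.062     ] [0.45103698 0.04815695 0.062     ] [0.48448005 0.05065909 0.062     ] 0.06707308856472476 -3.06691386849546
[array([0.48213191, 0.05279106, 0.16524036])]
```

Emit:
{"api": "jog_arm", "payload": {
  "increments": [
    {"tx": -3,"ty": 3,"tz": 3,"wx": 0,"wy": 0,"wz": 0,"gripper": 0},
    {"tx": -3,"ty": 3,"tz": 8,"wx": 0,"wy": 0,"wz": 0,"gripper": 0},
    {"tx": -3,"ty": 3,"tz": 14,"wx": 0,"wy": 0,"wz": 0,"gripper": 0},
    {"tx": -3,"ty": 3,"tz": 16,"wx": 0,"wy": 0,"wz": 0,"gripper": 0},
    {"tx": -3,"ty": 3,"tz": 18,"wx": 0,"wy": 0,"wz": 0,"gripper": 0}
  ]
}}

```text
time: 7.58
position: [0.484, 0.0593, 0.1467]
tool_rot: [0.079, -3.139, -0.0]
ft_force: [-0.2, -1.2, -3.8]
grip_width: 0.158
grip_force: 30.0
```

Emit:
{"api": "jog_arm", "payload": {
  "increments": [
    {"tx": 0,"ty": 0,"tz": 2,"wx": 0,"wy": 0,"wz": 0,"gripper": 0},
    {"tx": 0,"ty": 0,"tz": 4,"wx": 0,"wy": 0,"wz": 0,"gripper": 0},
    {"tx": 0,"ty": 0,"tz": 6,"wx": 0,"wy": 0,"wz": 0,"gripper": 0},
    {"tx": 0,"ty": 0,"tz": 8,"wx": 0,"wy": 0,"wz": 0,"gripper": 0},
    {"tx": 0,"ty": 0,"tz": 8,"wx": 0,"wy": 0,"wz": 0,"gripper": 0}
  ]
}}

```text
time: 8.0
position: [0.4846, 0.0581, 0.1392]
tool_rot: [0.076, -3.14, 0.0]
ft_force: [0.2, 0.2, -3.9]
grip_width: 0.159
grip_force: 30.0
```

Emit:
{"api": "jog_arm", "payload": {
  "increments": [
    {"tx": 0,"ty": 0,"tz": 1,"wx": 0,"wy": 0,"wz": 0,"gripper": 0},
    {"tx": 0,"ty": 0,"tz": 2,"wx": 0,"wy": 0,"wz": 0,"gripper": 0},
    {"tx": 0,"ty": 0,"tz": 3,"wx": 0,"wy": 0,"wz": 0,"gripper": 0},
    {"tx": 0,"ty": 0,"tz": 4,"wx": 0,"wy": 0,"wz": 0,"gripper": 0},
    {"tx": 0,"ty": 0,"tz": 4,"wx": 0,"wy": 0,"wz": 0,"gripper": 0}
  ]
}}

```text
time: 8.42
position: [0.4851, 0.0574, 0.1358]
tool_rot: [-0.075, 3.14, -0.002]
ft_force: [-0.9, -2.8, 0.5]
grip_width: 0.159
grip_force: 30.0
```

Emit:
{"api": "jog_arm", "payload": {
  "increments": [
    {"tx": 0,"ty": 0,"tz": 1,"wx": 0,"wy": 0,"wz": 0,"gripper": 0},
    {"tx": 0,"ty": 0,"tz": 2,"wx": 0,"wy": 0,"wz": 0,"gripper": 0},
    {"tx": 0,"ty": 0,"tz": 3,"wx": 0,"wy": 0,"wz": 0,"gripper": 0},
    {"tx": 0,"ty": 0,"tz": 3,"wx": 0,"wy": 0,"wz": 0,"gripper": 0},
    {"tx": 0,"ty": 0,"tz": 3,"wx": 0,"wy": 0,"wz": 0,"gripper": 0}
  ]
}}

```text
time: 8.83
position: [0.4851, 0.0577, 0.1328]
tool_rot: [-0.075, 3.14, -0.002]
ft_force: [-0.8, -3.2, 4.3]
grip_width: 0.158
grip_force: 30.1
```

Emit:
{"api": "jog_arm", "payload": {
  "increments": [
    {"tx": 0,"ty": 0,"tz": -3,"wx": 0,"wy": 0,"wz": 0,"gripper": 0},
    {"tx": 0,"ty": -1,"tz": -4,"wx": 0,"wy": 0,"wz": 0,"gripper": 0},
    {"tx": 0,"ty": -2,"tz": -4,"wx": 0,"wy": 0,"wz": 0,"gripper": 0},
    {"tx": 0,"ty": -2,"tz": -2,"wx": 0,"wy": 0,"wz": 0,"gripper": 0},
    {"tx": 0,"ty": -2,"tz": -1,"wx": 0,"wy": 0,"wz": 0,"gripper": 0}
  ]
}}

```text
time: 9.25
position: [0.4848, 0.0564, 0.1334]
tool_rot: [0.076, -3.14, -0.0]
ft_force: [-1.1, -2.0, 1.8]
grip_width: 0.159
grip_force: 30.0
```

Emit:
{"api": "jog_arm", "payload": {
  "increments": [
    {"tx": 0,"ty": 0,"tz": 1,"wx": 0,"wy": 0,"wz": 0,"gripper": 0},
    {"tx": 0,"ty": 0,"tz": 2,"wx": 0,"wy": 0,"wz": 0,"gripper": 0},
    {"tx": 0,"ty": 0,"tz": 3,"wx": 0,"wy": 0,"wz": 0,"gripper": 0},
    {"tx": 0,"ty": 0,"tz": 3,"wx": 0,"wy": 0,"wz": 0,"gripper": 0},
    {"tx": 0,"ty": 0,"tz": 3,"wx": 0,"wy": 0,"wz": 0,"gripper": 0}
  ]
}}

```text
time: 9.67
position: [0.4844, 0.0559, 0.13]
tool_rot: [0.075, -3.14, 0.0]
ft_force: [-0.1, -3.8, -4.5]
grip_width: 0.158
grip_force: 30.0
```

Emit:
{"api": "jog_arm", "payload": {
  "increments": [
    {"tx": 0,"ty": -1,"tz": 1,"wx": 0,"wy": 0,"wz": 0,"gripper": 0},
    {"tx": 0,"ty": -1,"tz": 2,"wx": 0,"wy": 0,"wz": 0,"gripper": 0},
    {"tx": 0,"ty": -1,"tz": 3,"wx": 0,"wy": 0,"wz": 0,"gripper": 0},
    {"tx": 0,"ty": -1,"tz": 4,"wx": 0,"wy": 0,"wz": 0,"gripper": 0},
    {"tx": 0,"ty": -1,"tz": 4,"wx": 0,"wy": 0,"wz": 0,"gripper": 0}
  ]
}}

```text
time: 10.08
position: [0.4849, 0.0555, 0.1263]
tool_rot: [0.076, -3.141, -0.0]
ft_force: [-1.4, -2.0, -4.2]
grip_width: 0.162
grip_force: 30.0
```

Emit:
{"api": "jog_arm", "payload": {
  "increments": [
    {"tx": 0,"ty": 0,"tz": 1,"wx": 0,"wy": 0,"wz": 0,"gripper": 0},
    {"tx": 0,"ty": 0,"tz": 3,"wx": 0,"wy": 0,"wz": 0,"gripper": 0},
    {"tx": 0,"ty": 0,"tz": 5,"wx": 0,"wy": 0,"wz": 0,"gripper": 0},
    {"tx": 0,"ty": 0,"tz": 6,"wx": 0,"wy": 0,"wz": 0,"gripper": 0},
    {"tx": 0,"ty": 0,"tz": 6,"wx": 0,"wy": 0,"wz": 0,"gripper": 0}
  ]
}}

```text
time: 10.5
position: [0.4848, 0.0554, 0.1201]
tool_rot: [0.076, -3.14, -0.001]
ft_force: [0.2, -2.6, -5.2]
grip_width: 0.156
grip_force: 30.0
```

Emit:
{"api": "jog_arm", "payload": {
  "increments": [
    {"tx": 0,"ty": -0.5,"tz": 2,"wx": 0,"wy": 0,"wz": 0,"gripper": 0},
    {"tx": 0,"ty": -0.5,"tz": 4,"wx": 0,"wy": 0,"wz": 0,"gripper": 0},
    {"tx": 0,"ty": -0.5,"tz": 6,"wx": 0,"wy": 0,"wz": 0,"gripper": 0},
    {"tx": 0,"ty": -0.5,"tz": 8,"wx": 0,"wy": 0,"wz": 0,"gripper": 0},
    {"tx": 0,"ty": -0.5,"tz": 8,"wx": 0,"wy": 0,"wz": 0,"gripper": 0}
  ]
}}

```text
time: 10.92
position: [0.4848, 0.0552, 0.112]
tool_rot: [0.076, -3.14, -0.001]
ft_force: [-0.5, -0.4, -3.7]
grip_width: 0.158
grip_force: 30.0
```

Emit:
{"api": "jog_arm", "payload": {
  "increments": [
    {"tx": 0,"ty": 0,"tz": 1,"wx": 0,"wy": 0,"wz": 0,"gripper": 0},
    {"tx": 0,"ty": 0,"tz": 2,"wx": 0,"wy": 0,"wz": 0,"gripper": 0},
    {"tx": 0,"ty": 0,"tz": 2,"wx": 0,"wy": 0,"wz": 0,"gripper": 0},
    {"tx": 0,"ty": 0,"tz": 2,"wx": 0,"wy": 0,"wz": 0,"gripper": 0},
    {"tx": 0,"ty": 0,"tz": 2,"wx": 0,"wy": 0,"wz": 0,"gripper": 0}
  ]
}}

```text
time: 11.33
position: [0.4851, 0.0549, 0.1106]
tool_rot: [-0.076, 3.14, 0.0]
ft_force: [0.3, -0.4, -4.5]
grip_width: 0.157
grip_force: 30.0
```

Emit:
{"api": "jog_arm", "payload": {
  "increments": [
    {"tx": 0,"ty": 0,"tz": 0.5,"wx": 0,"wy": 0,"wz": 0,"gripper": 0},
    {"tx": 0,"ty": 0,"tz": 1,"wx": 0,"wy": 0,"wz": 0,"gripper": 0},
    {"tx": 0,"ty": 0,"tz": 1.5,"wx": 0,"wy": 0,"wz": 0,"gripper": 0},
    {"tx": 0,"ty": 0,"tz": 1.5,"wx": 0,"wy": 0,"wz": 0,"gripper": 0},
    {"tx": 0,"ty": 0,"tz": 1.5,"wx": 0,"wy": 0,"wz": 0,"gripper": 0}
  ]
}}

```text
time: 11.75
position: [0.485, 0.0548, 0.109]
tool_rot: [0.076, -3.141, 0.0]
ft_force: [0.2, -0.2, -4.4]
grip_width: 0.16
grip_force: 30.0
```

Emit:
{"api": "jog_arm", "payload": {
  "increments": [
    {"tx": 0,"ty": 0,"tz": 0.5,"wx": 0,"wy": 0,"wz": 0,"gripper": 0},
    {"tx": 0,"ty": 0,"tz": 1,"wx": 0,"wy": 0,"wz": 0,"gripper": 0},
    {"tx": 0,"ty": 0,"tz": 1,"wx": 0,"wy": 0,"wz": 0,"gripper": 0},
    {"tx": 0,"ty": 0,"tz": 1,"wx": 0,"wy": 0,"wz": 0,"gripper": 0},
    {"tx": 0,"ty": 0,"tz": 1,"wx": 0,"wy": 0,"wz": 0,"gripper": 0}
  ]
}}

```text
time: 12.17
position: [0.485, 0.0547, 0.108]
tool_rot: [0.076, -3.141, 0.0]
ft_force: [0.3, 0.1, -3.8]
grip_width: 0.16
grip_force: 30.0
```

Emit:
{"api": "jog_arm", "payload": {
  "increments": [
    {"tx": 0,"ty": 0,"tz": 0.5,"wx": 0,"wy": 0,"wz": 0,"gripper": 0},
    {"tx": 0,"ty": 0,"tz": 1,"wx": 0,"wy": 0,"wz": 0,"gripper": 0},
    {"tx": 0,"ty": 0,"tz": 1.5,"wx": 0,"wy": 0,"wz": 0,"gripper": 0},
    {"tx": 0,"ty": 0,"tz": 1.5,"wx": 0,"wy": 0,"wz": 0,"gripper": 0},
    {"tx": 0,"ty": 0,"tz": 1.5,"wx": 0,"wy": 0,"wz": 0,"gripper": 0}
  ]
}}

```text
time: 12.58
position: [0.4852, 0.0548, 0.1069]
tool_rot: [-0.076, 3.14, -0.0]
ft_force: [-2.5, -0.0, 1.9]
grip_width: 0.155
grip_force: 30.0
```

Emit:
{"api": "jog_arm", "payload": {
  "increments": [
    {"tx": 0,"ty": 0,"tz": -1.5,"wx": 0,"wy": 0,"wz": 0,"gripper": 0},
    {"tx": 0,"ty": 0,"tz": -2,"wx": 0,"wy": 0,"wz": 0.02,"gripper": 0},
    {"tx": 0,"ty": 0,"tz": -2,"wx": 0,"wy": 0,"wz": 0.04,"gripper": 0},
    {"tx": 0,"ty": 0,"tz": -2,"wx": 0,"wy": 0,"wz": 0.06,"gripper": 0},
    {"tx": 0,"ty": 0,"tz": -2,"wx": 0,"wy": 0,"wz": 0.08,"gripper": 0}
  ]
}}

```text
time: 13.0
position: [0.4847, 0.0547, 0.1082]
tool_rot: [-0.053, -3.141, 0.0]
ft_force: [-0.5, -0.1, -4.2]
grip_width: 0.162
grip_force: 30.0
```

```bash
python3 -c "
from h import *
s=ctrl.get_state();print(s['position'],yaw(s),s['ft_force'],s['torque'])"
```

```text
[0.48472663 0.0546721  0.10820144] 3.107688523879126 [-0.46035503 -0.07938265 -4.18267957] [ 0.1212615  -0.12677363  0.06358095]
```

Emit:
{"api": "jog_arm", "payload": {
  "increments": [
    {"tx": 0,"ty": 0,"tz": 0,"wx": 0,"wy": 0,"wz": 0.03,"gripper": 0},
    {"tx": 0,"ty": 0,"tz": 0,"wx": 0,"wy": 0,"wz": 0.06,"gripper": 0},
    {"tx": 0,"ty": 0,"tz": 0,"wx": 0,"wy": 0,"wz": 0.09,"gripper": 0},
    {"tx": 0,"ty": 0,"tz": 0,"wx": 0,"wy": 0,"wz": 0.12,"gripper": 0},
    {"tx": 0,"ty": 0,"tz": 0,"wx": 0,"wy": 0,"wz": 0.15,"gripper": 0}
  ]
}}

```text
time: 13.42
position: [0.4849, 0.0547, 0.1083]
tool_rot: [-0.289, -3.128, 0.0]
ft_force: [0.4, -1.2, -4.6]
grip_width: 0.157
grip_force: 30.0
```

```bash
python3 -c "
from h import *
s=ctrl.get_state();print(s['position'],yaw(s),s['ft_force'],s['torque'])"
```

```text
[0.4848572  0.05474078 0.10832008] 2.957326176353595 [ 0.4240758  -1.17704908 -4.59727886] [ 0.07692967 -0.14446551  0.01186726]
```

Emit:
{"api": "jog_arm", "payload": {
  "increments": [
    {"tx": 0,"ty": 0,"tz": 0,"wx": 0,"wy": 0,"wz": 0.03,"gripper": 0},
    {"tx": 0,"ty": 0,"tz": 0,"wx": 0,"wy": 0,"wz": 0.06,"gripper": 0},
    {"tx": 0,"ty": 0,"tz": 0,"wx": 0,"wy": 0,"wz": 0.09,"gripper": 0},
    {"tx": 0,"ty": 0,"tz": 0,"wx": 0,"wy": 0,"wz": 0.12,"gripper": 0},
    {"tx": 0,"ty": 0,"tz": 0,"wx": 0,"wy": 0,"wz": 0.15,"gripper": 0}
  ]
}}

```text
time: 13.83
position: [0.4848, 0.0547, 0.1083]
tool_rot: [-0.523, -3.097, 0.0]
ft_force: [0.9, -0.6, -4.0]
grip_width: 0.156
grip_force: 30.0
```

```bash
python3 -c "
from h import *
s=ctrl.get_state();print(s['position'],yaw(s),s['ft_force'],s['torque'])"
```

```text
[0.48480811 0.05474323 0.10830216] 2.807304169488602 [ 0.86965319 -0.56293956 -3.95895347] [ 0.01474848 -0.11917936  0.00446611]
```

Emit:
{"api": "jog_arm", "payload": {
  "increments": [
    {"tx": 0,"ty": 0,"tz": 0,"wx": 0,"wy": 0,"wz": 0.03,"gripper": 0},
    {"tx": 0,"ty": 0,"tz": 0,"wx": 0,"wy": 0,"wz": 0.06,"gripper": 0},
    {"tx": 0,"ty": 0,"tz": 0,"wx": 0,"wy": 0,"wz": 0.09,"gripper": 0},
    {"tx": 0,"ty": 0,"tz": 0,"wx": 0,"wy": 0,"wz": 0.12,"gripper": 0},
    {"tx": 0,"ty": 0,"tz": 0,"wx": 0,"wy": 0,"wz": 0.15,"gripper": 0}
  ]
}}

```text
time: 14.25
position: [0.4848, 0.0547, 0.1083]
tool_rot: [-0.753, -3.05, 0.0]
ft_force: [-0.0, -0.1, -4.6]
grip_width: 0.156
grip_force: 30.0
```

Emit:
{"api": "jog_arm", "payload": {
  "increments": [
    {"tx": 0,"ty": 0,"tz": 0,"wx": 0,"wy": 0,"wz": 0.02,"gripper": 0},
    {"tx": 0,"ty": 0,"tz": 0,"wx": 0,"wy": 0,"wz": 0.04,"gripper": 0},
    {"tx": 0,"ty": 0,"tz": 0,"wx": 0,"wy": 0,"wz": 0.06,"gripper": 0},
    {"tx": 0,"ty": 0,"tz": 0,"wx": 0,"wy": 0,"wz": 0.07,"gripper": 0},
    {"tx": 0,"ty": 0,"tz": 0,"wx": 0,"wy": 0,"wz": 0.07,"gripper": 0}
  ]
}}

```text
time: 14.67
position: [0.485, 0.0547, 0.1085]
tool_rot: [-0.857, -3.022, 0.0]
ft_force: [0.1, 0.3, -4.4]
grip_width: 0.162
grip_force: 30.0
```

```bash
python3 -c "
from h import *
s=ctrl.get_state();print(s['position'],yaw(s),s['ft_force'],s['torque'])"
```

```text
[0.48496939 0.05473424 0.1084694 ] 2.5892208170106388 [ 0.1087899   0.3336328  -4.36991101] [ 0.08985463 -0.1958511  -0.03566711]
```

Emit:
{"api": "jog_arm", "payload": {
  "increments": [
    {"tx": 0,"ty": 0,"tz": 0,"wx": 0,"wy": 0,"wz": 0.01,"gripper": 0},
    {"tx": 0,"ty": 0,"tz": 0,"wx": 0,"wy": 0,"wz": 0.03,"gripper": 0},
    {"tx": 0,"ty": 0,"tz": 0,"wx": 0,"wy": 0,"wz": 0.05,"gripper": 0},
    {"tx": 0,"ty": 0,"tz": 0,"wx": 0,"wy": 0,"wz": 0.05,"gripper": 0},
    {"tx": 0,"ty": 0,"tz": 0,"wx": 0,"wy": 0,"wz": 0.05,"gripper": 0}
  ]
}}

```text
time: 15.08
position: [0.485, 0.0547, 0.1085]
tool_rot: [0.931, 3.0, -0.0]
ft_force: [-0.6, -1.2, -4.5]
grip_width: 0.158
grip_force: 30.0
```

```bash
python3 -c "
from h import *
s=ctrl.get_state();print(s['position'],yaw(s),s['ft_force'],s['torque'])"
```

```text
[0.48498783 0.05472653 0.10852717] 2.5397630094917933 [-0.55884876 -1.20095433 -4.51701365] [ 0.05317625 -0.13734666 -0.04038969]
```

Emit:
{"api": "jog_arm", "payload": {
  "increments": [
    {"tx": 0,"ty": 0,"tz": 0.5,"wx": 0,"wy": 0,"wz": 0,"gripper": 0},
    {"tx": 0,"ty": 0,"tz": 1,"wx": 0,"wy": 0,"wz": 0,"gripper": 0},
    {"tx": 0,"ty": 0,"tz": 2,"wx": 0,"wy": 0,"wz": 0,"gripper": 0},
    {"tx": 0,"ty": 0,"tz": 3,"wx": 0,"wy": 0,"wz": 0,"gripper": 0},
    {"tx": 0,"ty": 0,"tz": 3,"wx": 0,"wy": 0,"wz": 0,"gripper": 0}
  ]
}}

```text
time: 15.5
position: [0.4848, 0.0547, 0.1052]
tool_rot: [-0.931, -3.0, 0.0]
ft_force: [-0.1, -0.4, -3.7]
grip_width: 0.159
grip_force: 30.0
```

Emit:
{"api": "jog_arm", "payload": {
  "increments": [
    {"tx": 0,"ty": 0,"tz": 1,"wx": 0,"wy": 0,"wz": 0,"gripper": 0},
    {"tx": 0,"ty": 0,"tz": 2,"wx": 0,"wy": 0,"wz": 0,"gripper": 0},
    {"tx": 0,"ty": 0,"tz": 3,"wx": 0,"wy": 0,"wz": 0,"gripper": 0},
    {"tx": 0,"ty": 0,"tz": 4,"wx": 0,"wy": 0,"wz": 0,"gripper": 0},
    {"tx": 0,"ty": 0,"tz": 4,"wx": 0,"wy": 0,"wz": 0,"gripper": 0}
  ]
}}

```text
time: 15.92
position: [0.4848, 0.0547, 0.1013]
tool_rot: [-0.931, -3.0, 0.0]
ft_force: [0.5, -0.3, -3.3]
grip_width: 0.159
grip_force: 30.0
```

Emit:
{"api": "jog_arm", "payload": {
  "increments": [
    {"tx": 0,"ty": 0,"tz": 0.5,"wx": 0,"wy": 0,"wz": 0,"gripper": 0},
    {"tx": 0,"ty": 0,"tz": 1,"wx": 0,"wy": 0,"wz": 0,"gripper": 0},
    {"tx": 0,"ty": 0,"tz": 1.5,"wx": 0,"wy": 0,"wz": 0,"gripper": 0},
    {"tx": 0,"ty": 0,"tz": 2,"wx": 0,"wy": 0,"wz": 0,"gripper": 0},
    {"tx": 0,"ty": 0,"tz": 2,"wx": 0,"wy": 0,"wz": 0,"gripper": 0}
  ]
}}

```text
time: 16.33
position: [0.4849, 0.0547, 0.0994]
tool_rot: [-0.931, -3.0, 0.0]
ft_force: [-0.1, -0.1, -4.1]
grip_width: 0.158
grip_force: 30.0
```

Emit:
{"api": "jog_arm", "payload": {
  "increments": [
    {"tx": 0,"ty": 0,"tz": 0.5,"wx": 0,"wy": 0,"wz": 0,"gripper": 0},
    {"tx": 0,"ty": 0,"tz": 1,"wx": 0,"wy": 0,"wz": 0,"gripper": 0},
    {"tx": 0,"ty": 0,"tz": 1.3,"wx": 0,"wy": 0,"wz": 0,"gripper": 0},
    {"tx": 0,"ty": 0,"tz": 1.3,"wx": 0,"wy": 0,"wz": 0,"gripper": 0},
    {"tx": 0,"ty": 0,"tz": 1.3,"wx": 0,"wy": 0,"wz": 0,"gripper": 0}
  ]
}}

```text
time: 16.75
position: [0.4851, 0.0547, 0.0984]
tool_rot: [0.931, 3.0, -0.0]
ft_force: [-0.1, -0.3, -1.3]
grip_width: 0.158
grip_force: 30.0
```

Emit:
{"api": "jog_arm", "payload": {
  "increments": [
    {"tx": 0,"ty": 0,"tz": 0.3,"wx": 0,"wy": 0,"wz": 0,"gripper": 0},
    {"tx": 0,"ty": 0,"tz": 0.3,"wx": 0,"wy": 0,"wz": 0,"gripper": 0.2},
    {"tx": 0,"ty": 0,"tz": 0.3,"wx": 0,"wy": 0,"wz": 0,"gripper": 0.3},
    {"tx": 0,"ty": 0,"tz": 0.3,"wx": 0,"wy": 0,"wz": 0,"gripper": 0.5},
    {"tx": 0,"ty": 0,"tz": 0.3,"wx": 0,"wy": 0,"wz": 0,"gripper": 0.6}
  ],
  "grip_force": 5
}}

```text
time: 17.17
position: [0.4853, 0.0548, 0.0981]
tool_rot: [0.931, 3.0, 0.0]
ft_force: [-0.4, -0.3, 0.5]
grip_width: 0.342
grip_force: 0.0
```

Emit:
{"api": "jog_arm", "payload": {
  "increments": [
    {"tx": 0,"ty": 0,"tz": 0,"wx": 0,"wy": 0,"wz": 0,"gripper": 0.6},
    {"tx": 0,"ty": 0,"tz": 0,"wx": 0,"wy": 0,"wz": 0,"gripper": 0.6},
    {"tx": 0,"ty": 0,"tz": 0,"wx": 0,"wy": 0,"wz": 0,"gripper": 0.6},
    {"tx": 0,"ty": 0,"tz": 0,"wx": 0,"wy": 0,"wz": 0,"gripper": 0.6},
    {"tx": 0,"ty": 0,"tz": 0,"wx": 0,"wy": 0,"wz": 0,"gripper": 0.6}
  ]
}}

```text
time: 17.58
position: [0.485, 0.0547, 0.0979]
tool_rot: [0.931, 3.0, -0.0]
ft_force: [-0.5, -0.9, 0.1]
grip_width: 0.588
grip_force: 0.0
```

Released with no force on the tool. I'll retreat straight up.

Emit:
{"api": "jog_arm", "payload": {
  "increments": [
    {"tx": 0,"ty": 0,"tz": -5,"wx": 0,"wy": 0,"wz": 0,"gripper": 0.6},
    {"tx": 0,"ty": 0,"tz": -25,"wx": 0,"wy": 0,"wz": 0,"gripper": 0.6},
    {"tx": 0,"ty": 0,"tz": -55,"wx": 0,"wy": 0,"wz": 0,"gripper": 0.6},
    {"tx": 0,"ty": 0,"tz": -85,"wx": 0,"wy": 0,"wz": 0,"gripper": 0.6},
    {"tx": 0,"ty": 0,"tz": -115,"wx": 0,"wy": 0,"wz": 0,"gripper": 0.6}
  ]
}}

```text
time: 18.0
position: [0.4847, 0.055, 0.2145]
tool_rot: [-0.93, -3.001, 0.0]
ft_force: [0.5, -0.5, -0.2]
grip_width: 0.6
grip_force: 0.0
```

Run:
```python
from h import *
P=[]
s=ctrl.get_state();print(s["time"],s["position"],s["ft_force"])
im=shot("side");c=proj(im,(.482,.055,.08));u,v=int(c[0])-50,int(c[1])-55
P.append(cv2.resize(im["color"][v:v+110,u:u+100],None,fx=4,fy=4,interpolation=2))
w=shot("wrist")["color"];P.append(cv2.resize(w[60:280,180:380],(400,440)))
cv2.imwrite("pics/c5.png",np.hstack(P))
```

```text
18.0 [0.48465481 0.05503506 0.21446413] [ 0.52126865 -0.47479126 -0.1590452 ]
```

View pics/c5.png

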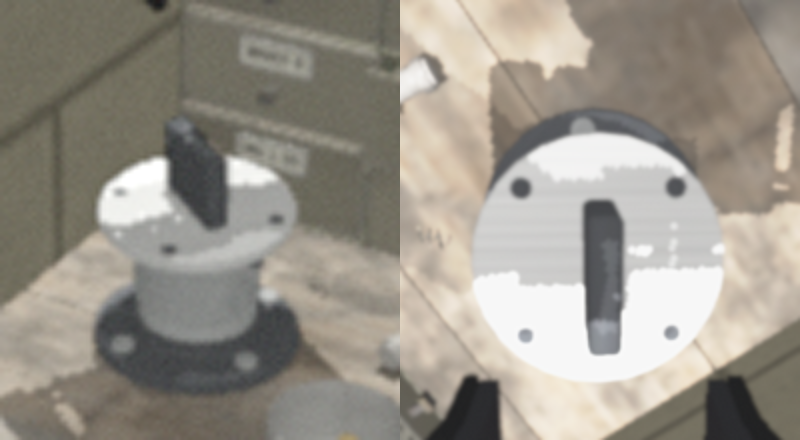

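The plate sits level and low on the post: disc at left crop (197,212), bar turned clockwise and upright, gripper clear. I'll hand in the job.

```bash
python3 -c "
from bench import ctrl
print(ctrl.close_job())"
```

```text
the job is handed in; nothing more can be done
None
```

The plate is locked on the bayonet post: it dropped into the notches after a clockwise turn of about 37°, the gripper is clear, and the job was handed in at about 18 s.

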